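Make up two condiment caddies on the kitchen counter

TASK

Make up the two wooden condiment caddies, one thing upright in each compartment: the long caddy gets the tall pepper mill in its middle compartment, with the salt shaker and the round jar in its two end compartments, either way round; the short caddy gets the short pepper mill and the square jar, either way round. Set each thing down gently without dropping it or knocking anything over, and leave the mug and the tin where they are.

Things in the scene. Friction and masses are not known exactly. Their poses are not given: they have to be found in the camera images.
- tall_mill: the taller of two dark-wood pepper mills, round and upright, 140 mm high: foot 50 mm diameter, waist 32 mm diameter at 75 to 90 mm height, straight cylindrical head 42 mm diameter from 94 to 130 mm height (the place to grip), small steel knob on top. Origin: centre of its underside, z up. About 0.26 kg
- short_mill: the shorter dark-wood pepper mill, round and upright, 92 mm high: foot 40 mm diameter, waist 26 mm diameter at 40 to 46 mm height, straight cylindrical head 34 mm diameter from 50 to 82 mm height (the place to grip), small steel knob on top. Origin: centre of its underside, z up. About 0.13 kg
- shaker: salt shaker, a glass cylinder with a domed steel cap, 40 mm diameter, 82 mm high, straight-sided up to 72 mm. Origin: centre of its underside, z up. About 0.12 kg
- round_jar: round white ceramic jar with a pale wooden lid fixed on, 54 mm diameter (lid 55 mm, from 55 to 70 mm height), 70 mm high. Origin: centre of its underside, z up. About 0.25 kg
- square_jar: square white ceramic jar with a pale wooden lid fixed on, 52 x 52 mm, 75 mm high (the lid, 50 x 50 mm, is above 62 mm). Origin: centre of its underside, z up; its x and y axes are square to its sides. About 0.27 kg
- long_caddy: long open wooden caddy, fixed to the counter: three square compartments in a row along its y axis, 86 mm (x) x 246 mm (y). Each compartment is 74 x 74 mm inside; outer and dividing walls are 6 mm thick and 25 mm high; the inner floor is 6 mm above the counter. Compartment centres at y = -80, 0 and +80 mm. Origin: centre of its underside
- short_caddy: short open wooden caddy, fixed to the counter: two square compartments in a row along its y axis, 86 mm (x) x 166 mm (y). Compartments, walls and floor are as in the long caddy. Compartment centres at y = -40 and +40 mm. Origin: centre of its underside
- mug: blue mug standing to one side, 82 mm diameter, 95 mm high, with a handle; not part of the job, leave it. Origin: centre of its underside
- tin: low closed steel tin standing to the other side, 86 mm diameter, 52 mm high; not part of the job, leave it. Origin: centre of its underside

How it is judged:
At the end, for the whole second after the job is handed in: Every thing stands in its compartment as asked, one in each: origin within 26 mm of the compartment's centre along the caddy's x and y (anywhere inside the walls), on its floor (origin 2 to 10 mm above the caddy's underside), tilted less than 0.1 rad, released and at rest (x of tall_mill in the frame of long_caddy between -0.026 and 0.026 m and y of tall_mill in the frame of long_caddy between -0.026 and 0.026 m and z of tall_mill in the frame of long_caddy between 0.002 and 0.01 m and (((x of shaker in the frame of long_caddy between -0.026 and 0.026 m and y of shaker in the frame of long_caddy between 0.054 and 0.106 m and z of shaker in the frame of long_caddy between 0.002 and 0.01 m) and (x of round_jar in the frame of long_caddy between -0.026 and 0.026 m and y of round_jar in the frame of long_caddy between -0.106 and -0.054 m and z of round_jar in the frame of long_caddy between 0.002 and 0.01 m)) or ((x of shaker in the frame of long_caddy between -0.026 and 0.026 m and y of shaker in the frame of long_caddy between -0.106 and -0.054 m and z of shaker in the frame of long_caddy between 0.002 and 0.01 m) and (x of round_jar in the frame of long_caddy between -0.026 and 0.026 m and y of round_jar in the frame of long_caddy between 0.054 and 0.106 m and z of round_jar in the frame of long_caddy between 0.002 and 0.01 m))) and (((x of short_mill in the frame of short_caddy between -0.026 and 0.026 m and y of short_mill in the frame of short_caddy between 0.014 and 0.066 m and z of short_mill in the frame of short_caddy between 0.002 and 0.01 m) and (x of square_jar in the frame of short_caddy between -0.026 and 0.026 m and y of square_jar in the frame of short_caddy between -0.066 and -0.014 m and z of square_jar in the frame of short_caddy between 0.002 and 0.01 m)) or ((x of short_mill in the frame of short_caddy between -0.026 and 0.026 m and y of short_mill in the frame of short_caddy between -0.066 and -0.014 m and z of short_mill in the frame of short_caddy between 0.002 and 0.01 m) and (x of square_jar in the frame of short_caddy between -0.026 and 0.026 m and y of square_jar in the frame of short_caddy between 0.014 and 0.066 m and z of square_jar in the frame of short_caddy between 0.002 and 0.01 m))) and angle between each of tall_mill, short_mill, shaker, round_jar, square_jar's own z axis and vertical below 0.1 rad and linear speed of each of tall_mill, short_mill, shaker, round_jar, square_jar below 0.02 m/s and angular speed of each of tall_mill, short_mill, shaker, round_jar, square_jar below 0.2 rad/s); the robot touches nothing.
It fails at once if the mug or the tin is moved by more than 20 mm (distance of any of mug, tin from where it was at the start of the episode above 0.02 m).
It fails at once if a mill, the shaker or a jar is knocked over (tilted more than about 45 degrees) (angle between any of tall_mill, short_mill, shaker, round_jar, square_jar's own z axis and vertical above 0.8 rad).
It fails at once if a mill, the shaker or a jar is dropped (falls freely from more than about 40 mm) ((linear speed of tall_mill above 0.9 m/s and contact force between tall_mill and anything else below 0.01 N) or (linear speed of short_mill above 0.9 m/s and contact force between short_mill and anything else below 0.01 N) or (linear speed of shaker above 0.9 m/s and contact force between shaker and anything else below 0.01 N) or (linear speed of round_jar above 0.9 m/s and contact force between round_jar and anything else below 0.01 N) or (linear speed of square_jar above 0.9 m/s and contact force between square_jar and anything else below 0.01 N)).
It also fails if it takes over 131 s, if anything falls off the work surface, if the arm or the gripper's body presses on something with over 40 N, if the wrist force passes 120 N, or if a joint passes its speed limit or range.

ROBOT

A 6-joint arm with a two-finger parallel gripper is mounted at the origin on the work surface. World frame = base frame: x ahead of the robot, y to its left, z up, the work surface at z = 0. Lengths are in m, angles in rad, forces in N, time in s.
With the tool pointing down it reaches from about 0.275 to 0.875 m from the base axis. Payload 12.5 kg.
Tool frame: the origin (TCP) lies at the very end of the fingers, on their centre line; the grasp point (between the pads) lies 19 mm behind it (manip.pinch_z is the distance from the TCP to the grasp point, in m); z points along the fingers, y is the line along which they close (so a half turn about z gives the same grasp; the last joint's range is limited). The gripper opens to 85 mm and grips with 20 to 120 N. Pads are 22 mm wide; open, the fingers measure 114 mm over their backs; the gripper's body (76 mm by 85 mm) begins 54 mm behind the grasp point. The pads swing forward as they close: fully open they stand 13 mm farther back than shut.
Start: joints at [1.074, 0.351, 1.652, -0, 1.139, -0.085], TCP at [0.22, 0.504, 0.231] pointing down, gripper open.
Joint ranges: [-2.75, 2.75], [-0.79, 2.1], [0.01, 2.65], [-1.57, 4.71], [0.07, 3.14], [-2.87, 2.87]. Speed limits (rad/s): [2.22, 2.22, 2.79, 3.14, 3.14, 3.14].

INTERFACE

Orientations are given as a unit quaternion [x, y, z, w].
In Python, from plant import readout, capture, job, search_frame, pinpoint, manip gives the robot as it stands.
- The arm moves only by the tool play_rows, never from a script. Its arguments are lists of equal length, an entry for each row: "delta_pos": the shift along the world's x, y, z scaled (see below), a list of three; "delta_rot": the turn, a rotation vector about the world's x, y, z scaled (see below), a list of three. In form: {"delta_pos": [[x, y, z], ...], "delta_rot": [[rx, ry, rz], ...]}. A call has 1 to 12 rows; each row shifts and turns the commanded pose from where the row before left it; what a row does not reach is not made up. The controller multiplies each number of a shift by 200 mm and each number of a turn by 180 degrees. A row lasts 1/10 s, in which the tool goes at most 50 mm and 8.59 degrees, less where a joint would pass 70% of its speed; a pose out of reach is approached as far as the arm can. A call with a number of a shift or a turn outside -1 to 1 is refused whole. A call with a gripper value outside its range is refused whole. "hand" is the opening, from -1 (shut) to 1 (fully open), set as the call begins (left out, the last holds). The fingers move at their own pace and stop on an object; the grip force is fixed at half the most. Time passes only in rows, so rows that do not move let the fingers close. It gives the time, the measured TCP pose, the force, the opening and the grip force at its end, in the units of the state.
- readout.read_state(): the state, without advancing time (a new reading comes with each control period).
- capture(name): name is "scene" or "side" or "wrist"; returns a dict with "img" (420x560x3 uint8, red, green, blue), "z_map" (420x560 float32, m along the optical axis (not along the pixel's ray), 0 where there is no reading), "fov_y" (degrees; the focal length in pixels is half the picture's height over the tangent of half this angle, whatever the lens; pixels are square), "cx", "cy" (the principal point, pixels), "extrinsics" (4x4, takes a point from world to camera coordinates). Camera axes: x right, y down, z forward; pixel columns grow to the right and rows downward; lengths in m; the calibration is good to about 2 mm. The wrist camera is an equidistant fisheye: a pixel r from the principal point sees the ray r / f radians off the axis. A picture is of the moment at which its call begins.
- job.job_done(): hands the job in; it is judged then, once.
Trained networks look in the newest picture that a camera, given by its name, has taken for a name from the list of things; names that differ only in an ending like _2 or _b are one class to them, and where a whole thing is asked for, a point or a joint stands for the part that bears it (a point fixed in the world has none). Each returns a list of dicts, best first, with "score" (0 to 1); they miss things now and then, are a little off and sometimes report something else, mostly with a low value. They report only what shows in the picture. A call takes as long as a camera call.
- search_frame(name, camera): "rect" ([left, top, right, bottom] in pixels, round what is visible of it).
- pinpoint(name, camera): "centre" ([row, column] in pixels: a listed point, or the origin of a listed thing).
The state is a dict: "t": time; "q": joint angles; "joint_velocities": joint speeds; "effort": joint torques, N m; "position": TCP position; "orientation": TCP orientation; "ft_force": force on the tool from outside, world axes, zero at the start; "moment": the same for the moment, N m; "gripper_width": finger opening in m; "grip_force": force on a finger pad.
Only numpy, scipy, OpenCV 4.12 (cv2) and the standard library are available. Lean on these libraries where they do the work, as an engineer would, in place of code of your own. Each camera call takes 0.05 s, during which the arm holds its last target. There are 200 camera calls.

## Working session

There is one attempt and no reset: what is moved stays moved. The work goes in short steps, Python scripts to look and compute and a tool call to move; the robot and the scene stay as the last step left them, time stands still between calls to the robot, and variables do not carry over. Pictures are saved under pics/ and viewed, at most 14 in all, crops included, and the job is handed in when it is done.

Besides the shell and the picture viewer there is one more tool, called after "Call:" as name(argument=value, ...), one argument or row to a line, values as JSON. play_rows: Moves the arm, as the interface text tells. Shifts and turns lie within -1 to 1; 1 stands for 200 mm of shift or 180 degrees of turn. Its arguments: {"type":"object","properties":{"delta_pos":{"type":"array","items":{"type":"array","items":{"type":"number","minimum":-1,"maximum":1}}},"delta_rot":{"type":"array","items":{"type":"array","items":{"type":"number","minimum":-1,"maximum":1}}},"hand":{"type":"number"}},"required":["delta_pos","delta_rot"]}

```bash
mkdir -p pics; ls
cat > h.py <<'E'
import numpy as np, cv2
from plant import readout, capture, job, search_frame, pinpoint, manip
def cloud(c):
    z=c["z_map"]; h,w=z.shape
    f=h/2/np.tan(np.radians(c["fov_y"])/2)
    v,u=np.mgrid[:h,:w]
    P=np.stack([(u-c["cx"])/f*z,(v-c["cy"])/f*z,z],-1)
    E=np.array(c["extrinsics"]); R,t=E[:3,:3],E[:3,3]
    W=(P-t)@R
    W[z<=0]=np.nan
    return W
def save(n,img): cv2.imwrite(f"pics/{n}.png",img[:,:,::-1])
E
python3 - <<'E'
from h import *
for n in("scene","side"):
    c=capture(n); save(n+"0",c["img"]); W=cloud(c); np.savez(n+"0.npz",W=W,img=c["img"])
    print(n,c["fov_y"],np.linalg.inv(np.array(c["extrinsics"]))[:3,3])
    for o in "tall_mill short_mill shaker round_jar square_jar long_caddy short_caddy mug tin".split():
        for d in search_frame(o,n)[:2]:
            l,t,r,b=[int(x) for x in d["rect"]]
            print(o,round(d["score"],2),(l,t,r,b))
print(manip.pinch_z,readout.read_state())
E
```

```text
pics
scene 56.20725900504144 [1.06620717 0.07793358 0.84541265]
tall_mill 0.82 (146, 213, 182, 264)
short_mill 0.86 (380, 242, 397, 268)
shaker 0.75 (261, 245, 279, 273)
round_jar 0.83 (321, 239, 353, 276)
square_jar 0.88 (200, 232, 230, 266)
long_caddy 0.8 (299, 191, 400, 229)
long_caddy 0.52 (262, 244, 279, 275)
short_caddy 0.97 (189, 175, 255, 208)
tin 0.97 (430, 209, 474, 252)
side 50.09716462344212 [ 0.07135962 -0.74516321  0.79799334]
short_mill 0.56 (248, 138, 262, 165)
shaker 0.7 (312, 182, 323, 209)
round_jar 0.86 (270, 156, 287, 187)
square_jar 0.97 (326, 206, 358, 242)
long_caddy 0.6 (198, 161, 272, 223)
short_caddy 0.66 (253, 239, 328, 302)
mug 0.57 (332, 311, 395, 374)
tin 0.95 (190, 129, 219, 155)
0.0187 {'t': 1.0, 'q': array([ 1.07439615e+00,  3.50700372e-01,  1.65180829e+00,  5.50911124e-07,
        1.13910216e+00, -8.45738466e-02]), 'joint_velocities': array([ 2.21040943e-03, -9.22256529e-04,  1.50860289e-03,  1.89970965e-05,
        3.30126672e-03, -4.08986375e-04]), 'effort': array([ 2.47648568e-03, -5.06038213e+01, -2.91638589e+01, -2.09428532e-05,
        8.10025813e-04,  1.40162442e-05]), 'position': array([0.22011031, 0.50401474, 0.2312862 ]), 'orientation': array([ 2.04461231e-01,  9.78874662e-01, -8.62912589e-06, -2.84074251e-06]), 'ft_force': array([-0.81227388,  0.47399904,  0.11675867]), 'moment': array([-0.03902   , -0.01012425,  0.01442421]), 'grip_force': 0.0, 'gripper_width': 0.0855348957325349}
```

View pics/scene0.png

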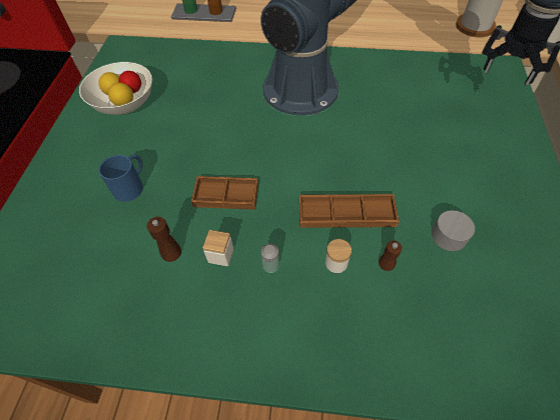

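View pics/side0.png

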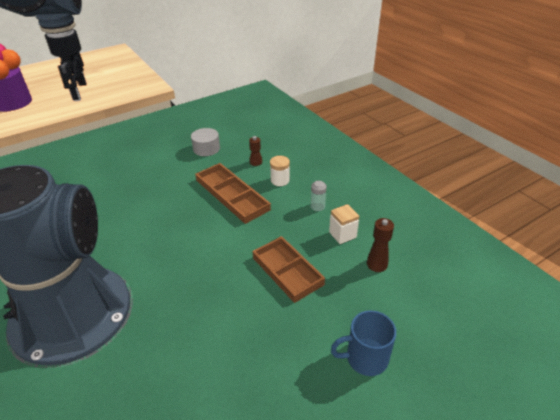

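```bash
cat > ortho.py <<'E'
from h import *
# merged top-height map, 2mm cells, x 0..0.9, y -0.7..0.7 ; image: row = x down, col = y
H=np.full((350,700),-1.); C=np.zeros((350,700,3),np.uint8)
Ws=[]
for n in("scene","side"):
    d=np.load(n+"0.npz"); W=d["W"].reshape(-1,3); I=d["img"].reshape(-1,3)
    ok=np.isfinite(W[:,0])&(W[:,2]<0.16)&(W[:,2]>0.012)&(W[:,0]>.1)&(W[:,0]<.8)&(abs(W[:,1])<.7)
    Ws.append(W[ok])
    cells={}
    g=np.zeros((350,700),np.uint8)
    g[((W[ok,0]-.1)/.002).astype(int),((W[ok,1]+.7)/.002).astype(int)]=255
    g=cv2.morphologyEx(g,cv2.MORPH_CLOSE,np.ones((7,7)))
    N,L,S,Ce=cv2.connectedComponentsWithStats(g)
    print(n)
    lab=L[((W[ok,0]-.1)/.002).astype(int),((W[ok,1]+.7)/.002).astype(int)]
    for k in range(1,N):
        p=W[ok][lab==k]
        if len(p)<25: continue
        zt=np.percentile(p[:,2],98); top=p[p[:,2]>zt-.008]
        r=cv2.minAreaRect(p[:,:2].astype(np.float32)*1000)
        print(len(p),"zmax",zt.round(3),"top mean",top.mean(0).round(3),"lo",p.min(0).round(3),"hi",p.max(0).round(3),"rect",np.round(r[0]),np.round(r[1]),round(r[2],1))
E
python3 ortho.py
```

```text
scene
1867 zmax 0.093 top mean [ 0.134 -0.546  0.09 ] lo [ 0.1   -0.667  0.012] hi [ 0.229 -0.45   0.098] rect [ 164. -559.] [217. 129.] 90.0
157 zmax 0.018 top mean [ 0.11  -0.001  0.015] lo [ 0.1   -0.069  0.012] hi [0.123 0.066 0.022] rect [112.  -2.] [135.  23.] 89.9
1447 zmax 0.096 top mean [ 0.462 -0.431  0.093] lo [ 0.391 -0.471  0.012] hi [ 0.503 -0.389  0.099] rect [ 449. -432.] [108.  83.] 8.0
796 zmax 0.028 top mean [ 0.455 -0.161  0.025] lo [ 0.404 -0.246  0.012] hi [ 0.501 -0.076  0.033] rect [ 453. -160.] [ 90. 166.] 3.0
1230 zmax 0.028 top mean [0.482 0.167 0.025] lo [0.422 0.037 0.012] hi [0.536 0.289 0.03 ] rect [479. 163.] [ 91. 246.] 6.1
1226 zmax 0.056 top mean [0.525 0.415 0.053] lo [0.479 0.372 0.012] hi [0.566 0.458 0.057] rect [523. 415.] [84. 87.] 80.6
664 zmax 0.073 top mean [0.628 0.141 0.071] lo [0.599 0.114 0.012] hi [0.654 0.167 0.074] rect [627. 141.] [53. 54.] 68.6
422 zmax 0.093 top mean [0.617 0.261 0.088] lo [0.599 0.241 0.012] hi [0.635 0.279 0.096] rect [617. 260.] [34. 37.] 5.1
811 zmax 0.078 top mean [ 0.636 -0.137  0.075] lo [ 0.606 -0.165  0.0
[... 911 characters left out ...]
 0.012] hi [0.565 0.46  0.057] rect [522. 415.] [91. 85.] 58.0
283 zmax 0.092 top mean [0.61  0.258 0.089] lo [0.593 0.24  0.012] hi [0.631 0.277 0.095] rect [612. 258.] [36. 36.] 76.4
465 zmax 0.072 top mean [0.624 0.139 0.07 ] lo [0.597 0.11  0.012] hi [0.654 0.168 0.074] rect [624. 141.] [56. 52.] 56.3
806 zmax 0.077 top mean [ 0.633 -0.14   0.075] lo [ 0.606 -0.166  0.012] hi [ 0.661 -0.109  0.079] rect [ 634. -139.] [55. 54.] 83.3
918 zmax 0.137 top mean [ 0.637 -0.262  0.132] lo [ 0.615 -0.286  0.012] hi [ 0.661 -0.239  0.142] rect [ 638. -262.] [46. 46.] 87.9
368 zmax 0.082 top mean [ 0.645 -0.017  0.079] lo [ 0.627 -0.037  0.012] hi [0.666 0.003 0.084] rect [645. -18.] [35. 39.] 52.3
```

The scene picture shows all five things in a row: tall mill (165,240), square jar (218,248), shaker (270,259), round jar (338,256) and short mill (391,256). The short caddy is at (225,192) and the long caddy at (348,210). In the side picture the same layout is seen from the right. The sizes match those given, and the two cameras agree to about 4 mm. I'll start with the square jar.

Call:
play_rows(
  delta_pos=[
    [0.104,-0.16,0],
    [0.104,-0.16,0],
    [0.104,-0.16,0],
    [0.104,-0.16,0],
    [0.104,-0.16,0],
    [0.104,-0.16,0],
    [0.104,-0.16,0],
    [0.104,-0.16,0],
    [0.104,-0.16,0],
    [0.104,-0.16,0],
    [0.104,-0.16,0],
    [0.104,-0.16,0],
  ],
  delta_rot=[
    [0,0,-0.0337],
    [0,0,-0.0337],
    [0,0,-0.0337],
    [0,0,-0.0337],
    [0,0,-0.0337],
    [0,0,-0.0337],
    [0,0,-0.0337],
    [0,0,-0.0337],
    [0,0,-0.0337],
    [0,0,-0.0337],
    [0,0,-0.0337],
    [0,0,-0.0337],
  ],
  hand=1,
)

```text
t: 2.2
position: [0.4704, 0.1185, 0.2315]
orientation: [0.747, 0.665, 0.0, 0.0]
ft_force: [-0.2, 0.3, 0.1]
gripper_width: 0.0851
grip_force: 0.0
```

Call:
play_rows(
  delta_pos=[
    [0.104,-0.16,0],
    [0.104,-0.16,0],
    [0.104,-0.16,0],
    [0.104,-0.16,0],
    [0.104,-0.16,0],
    [0.104,-0.16,0],
    [0.104,-0.16,0],
    [0.1,-0.16,0],
    [0,0,-0.2],
    [0,0,-0.15],
    [0,0,0],
    [0,0,0],
  ],
  delta_rot=[
    [0,0,0],
    [0,0,0],
    [0,0,0],
    [0,0,0],
    [0,0,0],
    [0,0,0],
    [0,0,0],
    [0,0,0],
    [0,0,0],
    [0,0,0],
    [0,0,0],
    [0,0,0],
  ],
)

```text
t: 3.4
position: [0.6355, -0.136, 0.162]
orientation: [0.745, 0.667, -0.0, 0.0]
ft_force: [-0.1, -0.8, 0.7]
gripper_width: 0.0854
grip_force: 0.0
```

```bash
cat > st.py <<'E'
from h import *
from scipy.spatial.transform import Rotation as R
s=readout.read_state(); M=R.from_quat(s["orientation"]).as_matrix()
print(s["t"],s["position"].round(4),"yaw y",np.degrees(np.arctan2(M[1,1],M[0,1])).round(2),"zdir",M[:,2].round(3),s["gripper_width"],s["grip_force"],s["ft_force"].round(1),s["q"].round(2))
E
python3 st.py; python3 -c "
from h import *
c=capture('wrist');save('w1',c['img'])"
```

```text
3.4 [ 0.6355 -0.136   0.162 ] yaw y -6.38 zdir [ 0. -0. -1.] 0.08538914442997118 0.0 [-0.1 -0.8  0.7] [-0.28  0.6   1.44 -0.    1.1  -0.17]
```

View pics/w1.png

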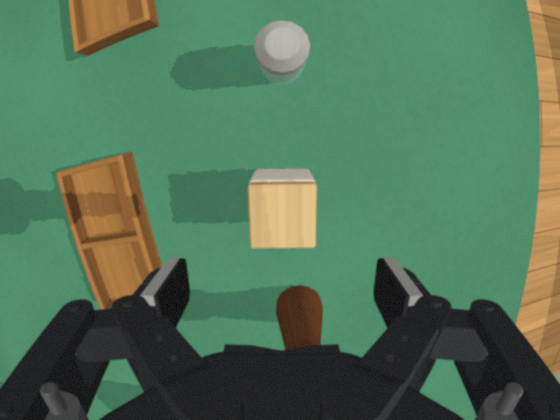

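The wrist picture shows the jar lid square to the jaws, at (283,214), and midway between the fingers. I'll descend and grip.

Call:
play_rows(
  delta_pos=[
    [0,-0.01,-0.15],
    [0,0,-0.15],
    [0,0,-0.15],
    [0,0,-0.15],
    [0,0,-0.08],
    [0,0,0],
    [0,0,0],
  ],
  delta_rot=[
    [0,0,0],
    [0,0,0],
    [0,0,0],
    [0,0,0],
    [0,0,0],
    [0,0,0],
    [0,0,0],
  ],
)

```text
t: 4.15
position: [0.6364, -0.1382, 0.0271]
orientation: [0.745, 0.667, 0.001, 0.001]
ft_force: [0.0, 0.0, -0.0]
gripper_width: 0.0855
grip_force: 0.0
```

Call:
play_rows(
  delta_pos=[
    [0,0,0],
    [0,0,0],
    [0,0,0],
    [0,0,0],
    [0,0,0],
    [0,0,0],
    [0,0,0],
    [0,0,0],
  ],
  delta_rot=[
    [0,0,0],
    [0,0,0],
    [0,0,0],
    [0,0,0],
    [0,0,0],
    [0,0,0],
    [0,0,0],
    [0,0,0],
  ],
  hand=-1,
)

```text
t: 4.95
position: [0.6362, -0.1382, 0.0268]
orientation: [0.745, 0.667, 0.001, 0.001]
ft_force: [-0.8, -0.1, 6.9]
gripper_width: 0.0513
grip_force: 64.1
```

Call:
play_rows(
  delta_pos=[
    [0,0,0.1],
    [0,0,0.15],
    [0,0,0.15],
    [-0.152,-0.053,0],
    [-0.152,-0.053,0],
    [-0.152,-0.053,0],
    [-0.152,-0.052,0],
    [-0.152,-0.052,0],
    [-0.15,-0.052,0],
    [0,0,0],
    [0,0,0],
  ],
  delta_rot=[
    [0,0,0],
    [0,0,0],
    [0,0,0],
    [0,0,0.0087],
    [0,0,0.0087],
    [0,0,0.0087],
    [0,0,0.0087],
    [0,0,0.0087],
    [0,0,0.0087],
    [0,0,0],
    [0,0,0],
  ],
)

```text
t: 6.05
position: [0.4532, -0.2013, 0.1056]
orientation: [0.689, 0.725, 0.0, 0.0]
ft_force: [0.5, 0.4, -3.4]
gripper_width: 0.0514
grip_force: 64.0
```

```bash
python3 st.py; python3 -c "
from h import *
c=capture('wrist');save('w2',c['img'])"
```

```text
6.05 [ 0.4532 -0.2013  0.1056] yaw y 2.94 zdir [ 0. -0. -1.] 0.05136699010593425 64.02943968772888 [ 0.5  0.4 -3.4] [-0.51  0.43  1.9   0.    0.81 -0.56]
```

View pics/w2.png

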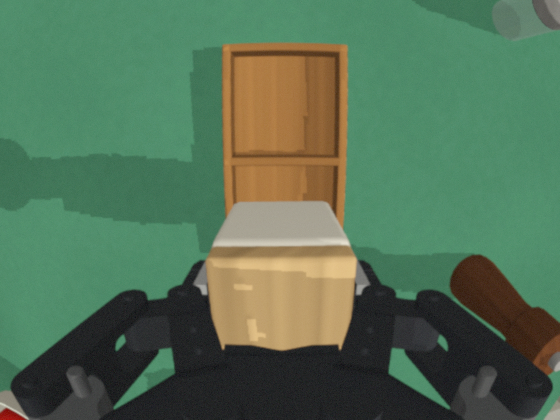

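The wrist picture shows the caddy parallel to the jaws and centred (columns 222–348, jar centre about 283). I'll lower the jar and release it.

Call:
play_rows(
  delta_pos=[
    [0,0,-0.13],
    [0,0,-0.12],
    [0,0,-0.07],
    [0,0,-0.03],
    [0,0,-0.01],
    [0,0,0],
    [0,0,0],
  ],
  delta_rot=[
    [0,0,0],
    [0,0,0],
    [0,0,0],
    [0,0,0],
    [0,0,0],
    [0,0,0],
    [0,0,0],
  ],
)

```text
t: 6.8
position: [0.4539, -0.2012, 0.034]
orientation: [0.688, 0.725, 0.0, 0.001]
ft_force: [-1.0, 0.0, -4.0]
gripper_width: 0.0514
grip_force: 64.0
```

Call:
play_rows(
  delta_pos=[
    [0,0,-0.004],
    [0,0,0],
    [0,0,0],
    [0,0,0],
    [0,0,0],
    [0,0,0.1],
    [0,0,0.2],
    [0,0,0.2],
  ],
  delta_rot=[
    [0,0,0],
    [0,0,0],
    [0,0,0],
    [0,0,0],
    [0,0,0],
    [0,0,0],
    [0,0,0],
    [0,0,0],
  ],
  hand=1,
)

```text
t: 7.6
position: [0.4528, -0.2008, 0.1334]
orientation: [0.688, 0.725, -0.0, -0.001]
ft_force: [0.9, 0.1, -1.0]
gripper_width: 0.0853
grip_force: 0.0
```

Call:
play_rows(
  delta_pos=[
    [0.14,0.132,0],
    [0.14,0.132,0],
    [0.14,0.132,0],
    [0.14,0.132,0],
    [0.14,0.132,0],
    [0.14,0.132,0],
    [0.13,0.132,0],
    [0,0,0],
    [0,0,0],
  ],
  delta_rot=[
    [0,0,0.003],
    [0,0,0.003],
    [0,0,0.003],
    [0,0,0.003],
    [0,0,0.003],
    [0,0,0.003],
    [0,0,0],
    [0,0,0],
    [0,0,0],
  ],
)

```text
t: 8.5
position: [0.6471, -0.0158, 0.132]
orientation: [0.667, 0.745, -0.0, -0.0]
ft_force: [1.0, -1.1, -0.1]
gripper_width: 0.0853
grip_force: 0.0
```

```bash
python3 st.py; python3 -c "
from h import *
c=capture('wrist');save('w3',c['img'])
c=capture('scene');W=cloud(c)
m=(abs(W[...,0]-.455)<.045)&(abs(W[...,1]+.2)<.045)&(W[...,2]>.07);p=W[m];print(len(p),p.mean(0),p.max(0))"
```

```text
8.5 [ 0.6471 -0.0158  0.132 ] yaw y 6.31 zdir [-0.001 -0.    -1.   ] 0.08533595685603736 0.0 [ 1.  -1.1 -0.1] [-0.1   0.63  1.47 -0.    1.05 -0.21]
344 [ 0.45807696 -0.19956995  0.08053685] [ 0.48057958 -0.1738862   0.08633576]
```

View pics/w3.png

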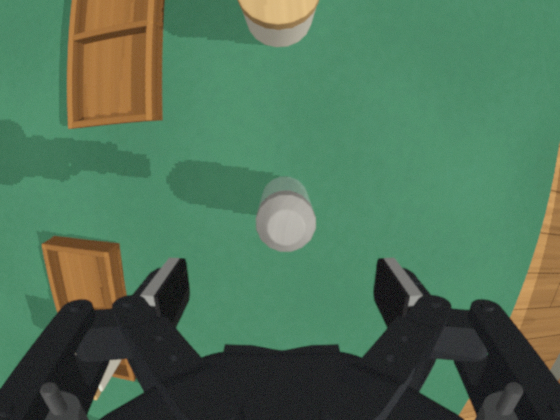

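The wrist picture shows the shaker's cap at (286,222), between the jaws, and the depth map confirms the jar stands in its compartment. Next is the shaker.

Call:
play_rows(
  delta_pos=[
    [0.005,0,-0.15],
    [0,0,-0.15],
    [0,0,-0.12],
    [0,0,-0.075],
    [0,0,0],
    [0,0,0],
  ],
  delta_rot=[
    [0,0,0],
    [0,0,0],
    [0,0,0],
    [0,0,0],
    [0,0,0],
    [0,0,0],
  ],
)

```text
t: 9.2
position: [0.6486, -0.0166, 0.0344]
orientation: [0.668, 0.744, 0.0, 0.0]
ft_force: [-1.1, 0.9, 0.7]
gripper_width: 0.0855
grip_force: 0.0
```

Call:
play_rows(
  delta_pos=[
    [0,0,0],
    [0,0,0],
    [0,0,0],
    [0,0,0],
    [0,0,0],
    [0,0,0],
    [0,0,0],
    [0,0,0],
    [0,0,0.1],
    [0,0,0.15],
    [0,0,0.15],
    [0,0,0],
  ],
  delta_rot=[
    [0,0,0],
    [0,0,0],
    [0,0,0],
    [0,0,0],
    [0,0,0],
    [0,0,0],
    [0,0,0],
    [0,0,0],
    [0,0,0],
    [0,0,0],
    [0,0,0],
    [0,0,0],
  ],
  hand=-1,
)

```text
t: 10.4
position: [0.6503, -0.0163, 0.1177]
orientation: [0.667, 0.745, 0.002, 0.003]
ft_force: [0.7, -0.8, -2.3]
gripper_width: 0.039
grip_force: 60.8
```

Call:
play_rows(
  delta_pos=[
    [-0.16,0.1,0],
    [-0.16,0.1,0],
    [-0.16,0.1,0],
    [-0.16,0.1,0],
    [-0.165,0.097,0],
    [0,0,0],
    [0,0,-0.12],
    [0,0,-0.12],
    [0,0,-0.07],
    [0,0,0],
    [0,0,0],
  ],
  delta_rot=[
    [0,0,0],
    [0,0,0],
    [0,0,0],
    [0,0,0],
    [0,0,0],
    [0,0,0],
    [0,0,0],
    [0,0,0],
    [0,0,0],
    [0,0,0],
    [0,0,0],
  ],
)

```text
t: 11.5
position: [0.4875, 0.0831, 0.0514]
orientation: [0.668, 0.745, -0.0, -0.0]
ft_force: [-0.0, 0.0, -1.5]
gripper_width: 0.0385
grip_force: 61.1
```

Call:
play_rows(
  delta_pos=[
    [0,0,-0.03],
    [0,0,-0.02],
    [0,0,-0.005],
    [0,0,0],
  ],
  delta_rot=[
    [0,0,0],
    [0,0,0],
    [0,0,0],
    [0,0,0],
  ],
)

```text
t: 11.9
position: [0.4874, 0.0832, 0.0406]
orientation: [0.668, 0.745, 0.0, 0.0]
ft_force: [0.6, 0.3, -2.2]
gripper_width: 0.0387
grip_force: 61.1
```

```bash
python3 -c "
from h import *
c=capture('side');save('s2',cv2.resize(c['img'][120:320,170:420],(750,600)))"
```

```text
(no output)
```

View pics/s2.png

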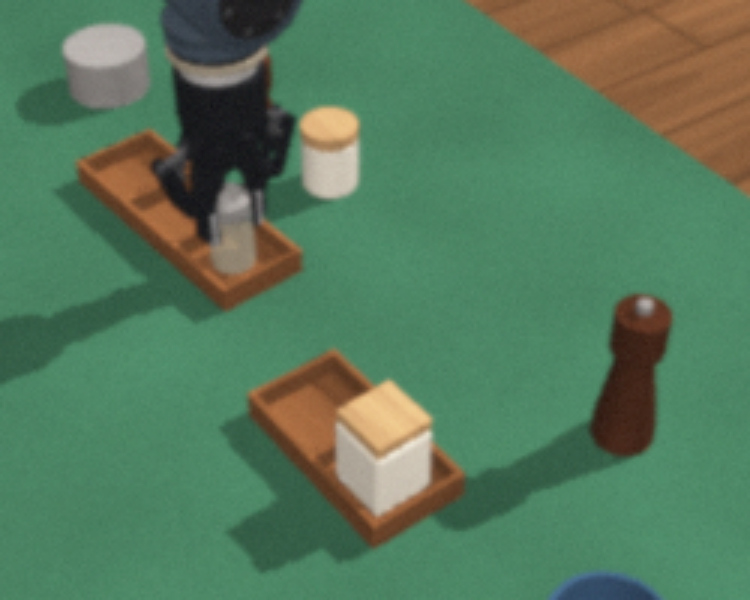

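The crop shows the square jar standing in its compartment (385,450) and the shaker in the end compartment (235,230), close to the floor. I'll release it and go to the round jar.

Call:
play_rows(
  delta_pos=[
    [0,0,-0.004],
    [0,0,0],
    [0,0,0],
    [0,0,0],
    [0,0,0],
    [0,0,0],
    [0,0,0.1],
    [0,0,0.2],
    [0,0,0.2],
  ],
  delta_rot=[
    [0,0,0],
    [0,0,0],
    [0,0,0],
    [0,0,0],
    [0,0,0],
    [0,0,0],
    [0,0,0],
    [0,0,0],
    [0,0,0],
  ],
  hand=1,
)

```text
t: 12.85
position: [0.4868, 0.0832, 0.1406]
orientation: [0.668, 0.745, -0.001, -0.001]
ft_force: [1.7, -0.4, 0.5]
gripper_width: 0.0856
grip_force: 0.0
```

Call:
play_rows(
  delta_pos=[
    [0.14,0.057,0],
    [0.14,0.057,0],
    [0.14,0.057,0],
    [0.14,0.057,0],
    [0.133,0.056,0],
    [0,0,0],
    [0,0,0],
  ],
  delta_rot=[
    [0,0,0],
    [0,0,0],
    [0,0,0],
    [0,0,0],
    [0,0,0],
    [0,0,0],
    [0,0,0],
  ],
)

```text
t: 13.55
position: [0.6255, 0.14, 0.1391]
orientation: [0.667, 0.745, -0.0, -0.0]
ft_force: [-0.7, 0.0, -0.3]
gripper_width: 0.0853
grip_force: 0.0
```

```bash
python3 -c "
from h import *
c=capture('wrist');save('w4',c['img'])"
```

```text
(no output)
```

View pics/w4.png

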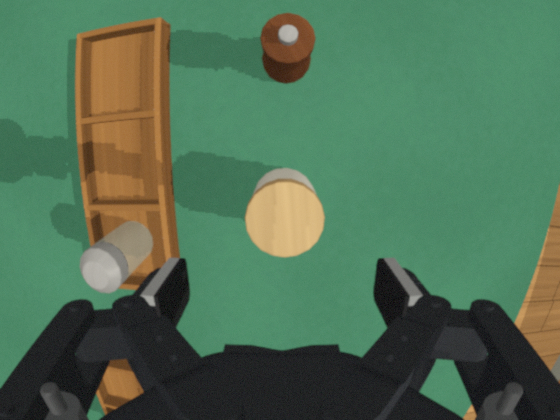

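The wrist picture shows the jar's lid at (285,218), between the jaws, and the shaker upright in its compartment (118,255). I'll descend and grip.

Call:
play_rows(
  delta_pos=[
    [0.003,0,-0.15],
    [0,0,-0.15],
    [0,0,-0.15],
    [0,0,-0.12],
    [0,0,0],
    [0,0,0],
  ],
  delta_rot=[
    [0,0,0],
    [0,0,0],
    [0,0,0],
    [0,0,0],
    [0,0,0],
    [0,0,0],
  ],
)

```text
t: 14.2
position: [0.6263, 0.1398, 0.0265]
orientation: [0.668, 0.745, -0.0, -0.0]
ft_force: [0.8, 0.2, 1.9]
gripper_width: 0.0855
grip_force: 0.0
```

Call:
play_rows(
  delta_pos=[
    [0,0,0],
    [0,0,0],
    [0,0,0],
    [0,0,0],
    [0,0,0],
    [0,0,0],
    [0,0,0],
    [0,0,0.1],
    [0,0,0.15],
    [0,0,0.15],
    [0,0,0],
    [0,0,0],
  ],
  delta_rot=[
    [0,0,0],
    [0,0,0],
    [0,0,0],
    [0,0,0],
    [0,0,0],
    [0,0,0],
    [0,0,0],
    [0,0,0],
    [0,0,0],
    [0,0,0],
    [0,0,0],
    [0,0,0],
  ],
  hand=-1,
)

```text
t: 15.4
position: [0.6265, 0.14, 0.1062]
orientation: [0.667, 0.745, 0.0, 0.0]
ft_force: [-0.3, -0.5, -3.0]
gripper_width: 0.0531
grip_force: 63.9
```

Call:
play_rows(
  delta_pos=[
    [-0.156,0.102,0],
    [-0.156,0.102,0],
    [-0.156,0.102,0],
    [-0.156,0.102,0],
    [-0.156,0.102,0],
    [0,0,0],
    [0,0,0],
    [0,0,-0.12],
    [0,0,-0.12],
    [0,0,-0.06],
    [0,0,0],
    [0,0,0],
  ],
  delta_rot=[
    [0,0,0],
    [0,0,0],
    [0,0,0],
    [0,0,0],
    [0,0,0],
    [0,0,0],
    [0,0,0],
    [0,0,0],
    [0,0,0],
    [0,0,0],
    [0,0,0],
    [0,0,0],
  ],
)

```text
t: 16.6
position: [0.4711, 0.2418, 0.046]
orientation: [0.668, 0.744, 0.0, 0.0]
ft_force: [0.3, -0.0, -1.4]
gripper_width: 0.0539
grip_force: 64.3
```

```bash
python3 -c "
from h import *
c=capture('side');W=cloud(c);c2=capture('wrist');save('w5',c2['img'])"
```

```text
(no output)
```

View pics/w5.png

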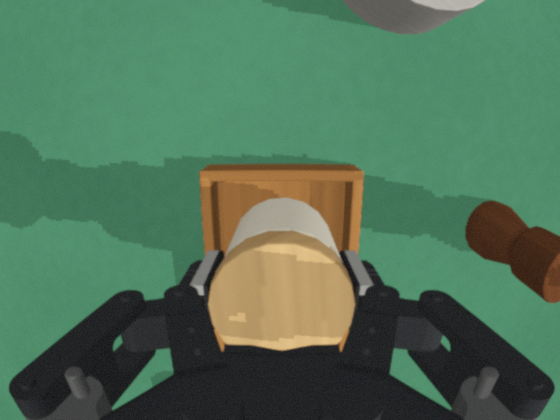

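The jar is centred over the end compartment (walls at columns 202–362, jar at 283). I'll lower it, release it and go to the short mill.

Call:
play_rows(
  delta_pos=[
    [0,0,-0.04],
    [0,0,-0.02],
    [0,0,-0.005],
    [0,0,0],
    [0,0,0],
  ],
  delta_rot=[
    [0,0,0],
    [0,0,0],
    [0,0,0],
    [0,0,0],
    [0,0,0],
  ],
)

```text
t: 17.2
position: [0.4707, 0.2421, 0.0333]
orientation: [0.667, 0.745, 0.0, 0.0]
ft_force: [-1.0, -2.0, 9.3]
gripper_width: 0.0534
grip_force: 64.0
```

Call:
play_rows(
  delta_pos=[
    [0,0,-0.002],
    [0,0,0],
    [0,0,0],
    [0,0,0],
    [0,0,0],
    [0,0,0],
    [0,0,0.1],
    [0,0,0.2],
    [0,0,0.2],
  ],
  delta_rot=[
    [0,0,0],
    [0,0,0],
    [0,0,0],
    [0,0,0],
    [0,0,0],
    [0,0,0],
    [0,0,0],
    [0,0,0],
    [0,0,0],
  ],
  hand=1,
)

```text
t: 18.1
position: [0.47, 0.2418, 0.1331]
orientation: [0.668, 0.745, -0.001, -0.0]
ft_force: [-0.0, 0.0, 0.3]
gripper_width: 0.0851
grip_force: 0.0
```

Call:
play_rows(
  delta_pos=[
    [0.144,0.017,0.04],
    [0.144,0.017,0],
    [0.144,0.017,0],
    [0.144,0.017,0],
    [0.144,0.017,0],
    [0,0,0],
    [0,0,0],
  ],
  delta_rot=[
    [0,0,0],
    [0,0,0],
    [0,0,0],
    [0,0,0],
    [0,0,0],
    [0,0,0],
    [0,0,0],
  ],
)

```text
t: 18.8
position: [0.6142, 0.2589, 0.1397]
orientation: [0.668, 0.745, -0.0, -0.0]
ft_force: [-0.8, 0.7, -0.3]
gripper_width: 0.0857
grip_force: 0.0
```

```bash
python3 -c "
from h import *
c=capture('wrist');save('w6',c['img'])"
```

```text
(no output)
```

View pics/w6.png

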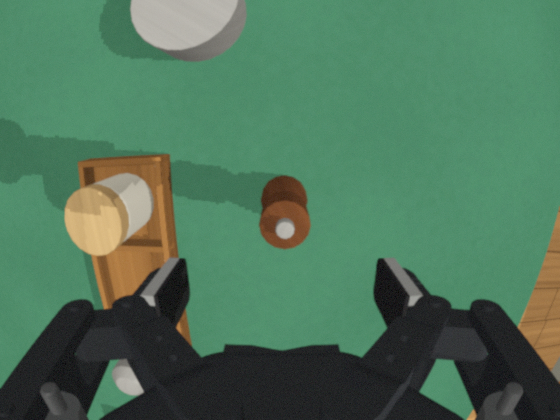

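The round jar stands in its compartment (110,215), and the short mill at (285,225) is between the jaws. I'll descend, grip and lift.

Call:
play_rows(
  delta_pos=[
    [0.004,0,-0.15],
    [0,0,-0.15],
    [0,0,-0.1],
    [0,0,-0.06],
    [0,0,0],
    [0,0,0],
  ],
  delta_rot=[
    [0,0,0],
    [0,0,0],
    [0,0,0],
    [0,0,0],
    [0,0,0],
    [0,0,0],
  ],
)

```text
t: 19.45
position: [0.6155, 0.2592, 0.0493]
orientation: [0.667, 0.745, 0.0, 0.0]
ft_force: [0.0, -0.0, 0.3]
gripper_width: 0.0856
grip_force: 0.0
```

Call:
play_rows(
  delta_pos=[
    [0,0,0],
    [0,0,0],
    [0,0,0],
    [0,0,0],
    [0,0,0],
    [0,0,0],
    [0,0,0],
    [0,0,0.1],
    [0,0,0.2],
    [0,0,0.2],
    [0,0,0.1],
    [0,0,0],
  ],
  delta_rot=[
    [0,0,0],
    [0,0,0],
    [0,0,0],
    [0,0,0],
    [0,0,0],
    [0,0,0],
    [0,0,0],
    [0,0,0],
    [0,0,0],
    [0,0,0],
    [0,0,0],
    [0,0,0],
  ],
  hand=-1,
)

```text
t: 20.65
position: [0.6165, 0.2594, 0.1714]
orientation: [0.667, 0.745, 0.002, 0.001]
ft_force: [-0.6, 0.6, -1.7]
gripper_width: 0.0324
grip_force: 60.0
```

Call:
play_rows(
  delta_pos=[
    [-0.075,-0.173,0],
    [-0.075,-0.173,0],
    [-0.075,-0.173,0],
    [-0.075,-0.173,0],
    [-0.075,-0.173,0],
    [-0.075,-0.173,0],
    [-0.075,-0.173,0],
    [-0.075,-0.173,0],
    [-0.075,-0.173,0],
    [-0.075,-0.173,0],
    [-0.075,-0.17,0],
    [0,0,0],
  ],
  delta_rot=[
    [0,0,-0.0019],
    [0,0,-0.0019],
    [0,0,-0.0019],
    [0,0,-0.0019],
    [0,0,-0.0019],
    [0,0,-0.0019],
    [0,0,-0.0019],
    [0,0,-0.0019],
    [0,0,-0.0019],
    [0,0,-0.0019],
    [0,0,0],
    [0,0,0],
  ],
)

```text
t: 21.85
position: [0.4482, -0.1235, 0.1669]
orientation: [0.691, 0.723, -0.001, -0.001]
ft_force: [0.6, 0.8, -1.9]
gripper_width: 0.0323
grip_force: 60.2
```

Call:
play_rows(
  delta_pos=[
    [0,0,0],
    [0,0,-0.15],
    [0,0,-0.15],
    [0,0,-0.12],
    [0,0,-0.06],
    [0,0,0],
    [0,0,0],
  ],
  delta_rot=[
    [0,0,0],
    [0,0,0],
    [0,0,0],
    [0,0,0],
    [0,0,0],
    [0,0,0],
    [0,0,0],
  ],
)

```text
t: 22.55
position: [0.4508, -0.1207, 0.0728]
orientation: [0.689, 0.725, 0.0, 0.0]
ft_force: [-0.4, -0.3, -1.5]
gripper_width: 0.0325
grip_force: 60.2
```

```bash
python3 -c "
from h import *
c=capture('side');save('s3',cv2.resize(c['img'][120:320,170:420],(750,600)))"; python3 st.py
```

```text
22.6 [ 0.451  -0.1209  0.0731] yaw y 2.86 zdir [ 0.001 -0.    -1.   ] 0.03221002075587562 60.16956592909992 [ 0.4  0.3 -2.6] [-0.36  0.45  1.99  0.    0.7  -0.41]
```

View pics/s3.png

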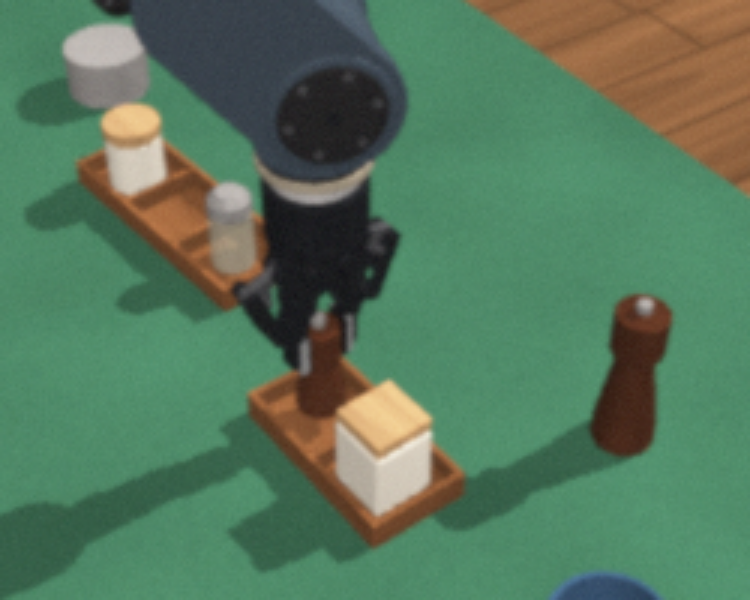

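The picture shows the mill upright above its free compartment (320,380), with the shaker and the round jar standing in the long caddy. I'll lower the mill.

Call:
play_rows(
  delta_pos=[
    [0,0,-0.05],
    [0,0,-0.025],
    [0,0,-0.01],
    [0,0,0],
    [0,0,0],
  ],
  delta_rot=[
    [0,0,0],
    [0,0,0],
    [0,0,0],
    [0,0,0],
    [0,0,0],
  ],
)

```text
t: 23.1
position: [0.4503, -0.121, 0.0553]
orientation: [0.689, 0.724, 0.0, 0.0]
ft_force: [0.3, 0.1, -1.3]
gripper_width: 0.0326
grip_force: 60.1
```

Call:
play_rows(
  delta_pos=[
    [0,0,-0.005],
    [0,0,0],
    [0,0,0],
    [0,0,0],
    [0,0,0],
    [0,0,0],
    [0,0,0.1],
    [0,0,0.2],
    [0,0,0.2],
    [0,0,0.15],
  ],
  delta_rot=[
    [0,0,0],
    [0,0,0],
    [0,0,0],
    [0,0,0],
    [0,0,0],
    [0,0,0],
    [0,0,0],
    [0,0,0],
    [0,0,0],
    [0,0,0],
  ],
  hand=1,
)

```text
t: 24.1
position: [0.4506, -0.1211, 0.1866]
orientation: [0.689, 0.724, 0.0, 0.001]
ft_force: [0.1, -0.7, -0.5]
gripper_width: 0.085
grip_force: 0.0
```

Call:
play_rows(
  delta_pos=[
    [0.136,-0.099,0],
    [0.136,-0.099,0],
    [0.136,-0.099,0],
    [0.136,-0.099,0],
    [0.136,-0.1,0],
    [0.135,-0.1,0],
    [0.135,-0.1,0],
    [0,0,0],
    [0,0,0],
  ],
  delta_rot=[
    [0,0,0],
    [0,0,0],
    [0,0,0],
    [0,0,0],
    [0,0,0],
    [0,0,0],
    [0,0,0],
    [0,0,0],
    [0,0,0],
  ],
)

```text
t: 25.0
position: [0.6401, -0.2602, 0.1835]
orientation: [0.69, 0.724, -0.0, -0.001]
ft_force: [-0.4, -0.0, -0.1]
gripper_width: 0.0856
grip_force: 0.0
```

```bash
python3 -c "
from h import *
c=capture('wrist');save('w7',c['img'])"; python3 st.py
```

```text
25.05 [ 0.6398 -0.2598  0.1838] yaw y 2.83 zdir [-0.001  0.001 -1.   ] 0.08554530946698566 0.0 [1.  0.5 0.4] [-0.45  0.65  1.29  0.    1.2  -0.5 ]
```

View pics/w7.png

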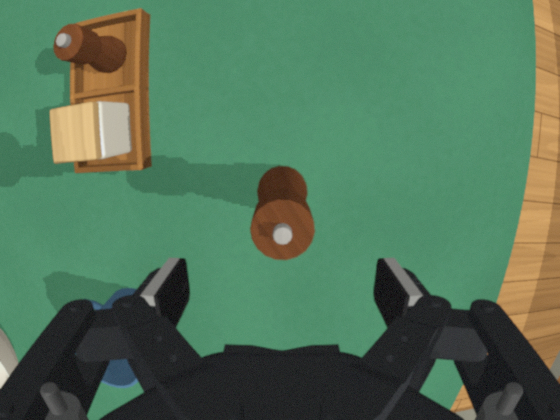

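The short mill and square jar stand in the short caddy. The tall mill's head, at (283,228), is between the jaws. I'll grip and lift it.

Call:
play_rows(
  delta_pos=[
    [0,0,-0.15],
    [0,0,-0.15],
    [0,0,-0.1],
    [0,0,-0.05],
    [0,0,0],
    [0,0,0],
  ],
  delta_rot=[
    [0,0,0],
    [0,0,0],
    [0,0,0],
    [0,0,0],
    [0,0,0],
    [0,0,0],
  ],
)

```text
t: 25.65
position: [0.6407, -0.2602, 0.0956]
orientation: [0.689, 0.724, 0.0, 0.001]
ft_force: [0.6, 0.4, 0.8]
gripper_width: 0.086
grip_force: 0.0
```

Call:
play_rows(
  delta_pos=[
    [0,0,0],
    [0,0,0],
    [0,0,0],
    [0,0,0],
    [0,0,0],
    [0,0,0],
    [0,0,0],
    [0,0,0.1],
    [0,0,0.2],
    [0,0,0.2],
    [0,0,0.15],
    [0,0,0],
  ],
  delta_rot=[
    [0,0,0],
    [0,0,0],
    [0,0,0],
    [0,0,0],
    [0,0,0],
    [0,0,0],
    [0,0,0],
    [0,0,0],
    [0,0,0],
    [0,0,0],
    [0,0,0],
    [0,0,0],
  ],
  hand=-1,
)

```text
t: 26.85
position: [0.6417, -0.2609, 0.229]
orientation: [0.689, 0.724, 0.001, 0.003]
ft_force: [0.3, -0.7, -1.7]
gripper_width: 0.0407
grip_force: 61.4
```

Call:
play_rows(
  delta_pos=[
    [-0.067,0.176,0],
    [-0.067,0.176,0],
    [-0.067,0.176,0],
    [-0.067,0.176,0],
    [-0.067,0.176,0],
    [-0.067,0.176,0],
    [-0.067,0.176,0],
    [-0.067,0.176,0],
    [-0.067,0.176,0],
    [-0.067,0.176,0],
    [-0.067,0.176,0],
    [-0.067,0.176,0],
  ],
  delta_rot=[
    [0,0,0.0015],
    [0,0,0.0015],
    [0,0,0.0015],
    [0,0,0.0015],
    [0,0,0.0015],
    [0,0,0.0015],
    [0,0,0.0015],
    [0,0,0.0015],
    [0,0,0.0015],
    [0,0,0.0015],
    [0,0,0.0015],
    [0,0,0.0015],
  ],
)

```text
t: 28.05
position: [0.4781, 0.1634, 0.2231]
orientation: [0.669, 0.744, -0.001, -0.001]
ft_force: [1.3, -0.0, -3.0]
gripper_width: 0.0402
grip_force: 61.7
```

Call:
play_rows(
  delta_pos=[
    [0,0,0],
    [0,0,0],
    [0,0,-0.15],
    [0,0,-0.12],
    [0,0,0],
    [0,0,0],
    [0,0,0],
  ],
  delta_rot=[
    [0,0,0],
    [0,0,0],
    [0,0,0],
    [0,0,0],
    [0,0,0],
    [0,0,0],
    [0,0,0],
  ],
)

```text
t: 28.75
position: [0.4803, 0.1619, 0.1714]
orientation: [0.669, 0.743, 0.001, 0.0]
ft_force: [-0.6, 0.8, -1.6]
gripper_width: 0.0408
grip_force: 61.7
```

```bash
python3 -c "
from h import *
c=capture('side');a=cv2.resize(c['img'][80:240,160:310],(400,427));c=capture('scene');b=cv2.resize(c['img'][120:280,280:430],(400,427));save('s4',np.hstack([a,b]))"; python3 st.py
```

```text
28.85 [0.4801 0.1621 0.1714] yaw y 6.05 zdir [ 0.002  0.    -1.   ] 0.040893785499395215 61.67196204420179 [-0.   0.4 -1.9] [ 0.23  0.35  1.82 -0.    0.97  0.13]
```

View pics/s4.png

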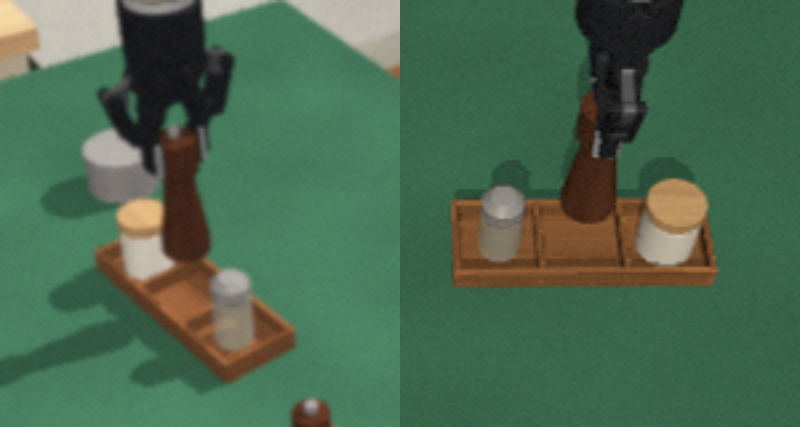

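The scene crop hints that the mill's head (590,110) sits left of the finger (615,120). I'll measure its tilt before lowering.

Run:
```python
from h import *
for n in("side","scene"):
    c=capture(n);W=cloud(c);I=c["img"].astype(int)
    m=(abs(W[...,0]-.48)<.06)&(abs(W[...,1]-.162)<.06)&(W[...,2]>.06)&(W[...,2]<.23)&(I[...,0]>I[...,2]+20)&(I[...,0]<130)
    p=W[m]
    for z in np.arange(.06,.23,.012):
        q=p[abs(p[:,2]-z)<.006]
        if len(q)>5: print(n,z.round(3),len(q),"x",np.percentile(q[:,0],[3,97]).round(3),"y",np.percentile(q[:,1],[3,97]).round(3),"ymid",np.mean(np.percentile(q[:,1],[3,97])).round(3))
```

```text
side 0.084 54 x [0.454 0.492] y [0.137 0.16 ] ymid 0.148
side 0.096 76 x [0.455 0.494] y [0.137 0.162] ymid 0.15
side 0.108 65 x [0.457 0.494] y [0.139 0.164] ymid 0.151
side 0.12 67 x [0.458 0.493] y [0.14 0.16] ymid 0.15
side 0.132 63 x [0.46  0.492] y [0.142 0.163] ymid 0.152
side 0.144 57 x [0.463 0.49 ] y [0.141 0.16 ] ymid 0.151
side 0.156 41 x [0.464 0.488] y [0.144 0.158] ymid 0.151
side 0.168 26 x [0.463 0.487] y [0.141 0.155] ymid 0.148
side 0.18 53 x [0.462 0.491] y [0.14 0.15] ymid 0.145
side 0.192 49 x [0.463 0.493] y [0.14  0.151] ymid 0.145
side 0.204 109 x [0.464 0.497] y [0.141 0.169] ymid 0.155
scene 0.072 18 x [0.463 0.498] y [0.171 0.222] ymid 0.196
scene 0.084 56 x [0.489 0.504] y [0.139 0.183] ymid 0.161
scene 0.096 74 x [0.485 0.504] y [0.14  0.185] ymid 0.162
scene 0.108 76 x [0.484 0.502] y [0.141 0.182] ymid 0.162
scene 0.12 67 x [0.484 0.501] y [0.142 0.181] ymid 0.162
scene 0.132 70 x [0.484 0.499] y [0.145 0.179] ymid 0.162
scene 0.144 61 x [0.483 0.497] y [0.146 0.177] ymid 0.162
scene 0.156 42 x [0.485 0.496] y [0.147 0.174] ymid 0.16
scene 0.168 8 x [0.489 0.497] y [0.147 0.155] ymid 0.151
scene 0.18 18 x [0.49  0.498] y [0.144 0.153] ymid 0.149
scene 0.192 24 x [0.486 0.499] y [0.143 0.153] ymid 0.148
scene 0.204 63 x [0.471 0.497] y [0.143 0.154] ymid 0.148
```

The depth readings show the mill upright (y mid 0.162 at every height) and centred, with its foot at about 0.077 m. I'll lower it.

Call:
play_rows(
  delta_pos=[
    [0,0,-0.12],
    [0,0,-0.1],
    [0,0,-0.06],
    [0,0,-0.04],
    [0,0,-0.015],
    [0,0,-0.01],
    [0,0,0],
    [0,0,0],
  ],
  delta_rot=[
    [0,0,0],
    [0,0,0],
    [0,0,0],
    [0,0,0],
    [0,0,0],
    [0,0,0],
    [0,0,0],
    [0,0,0],
  ],
)

```text
t: 29.75
position: [0.4798, 0.1623, 0.1018]
orientation: [0.669, 0.744, 0.0, 0.0]
ft_force: [1.1, -0.3, -2.3]
gripper_width: 0.0406
grip_force: 61.8
```

Call:
play_rows(
  delta_pos=[
    [0,0,-0.005],
    [0,0,0],
    [0,0,0],
  ],
  delta_rot=[
    [0,0,0],
    [0,0,0],
    [0,0,0],
  ],
)

```text
t: 30.05
position: [0.4799, 0.1624, 0.1012]
orientation: [0.669, 0.744, 0.001, 0.0]
ft_force: [-1.7, -1.0, 5.7]
gripper_width: 0.0407
grip_force: 62.6
```

Call:
play_rows(
  delta_pos=[
    [0,0,0],
    [0,0,0],
    [0,0,0],
    [0,0,0],
    [0,0,0],
    [0,0,0],
    [0,0,0.1],
    [0,0,0.2],
    [0,0,0.2],
    [0,0,0.1],
    [-0.1,0.1,0.1],
    [0,0,0],
  ],
  delta_rot=[
    [0,0,0],
    [0,0,0],
    [0,0,0],
    [0,0,0],
    [0,0,0],
    [0,0,0],
    [0,0,0],
    [0,0,0],
    [0,0,0],
    [0,0,0],
    [0,0,0],
    [0,0,0],
  ],
  hand=1,
)

```text
t: 31.25
position: [0.4592, 0.1836, 0.2427]
orientation: [0.668, 0.744, 0.002, 0.001]
ft_force: [0.5, -0.1, -0.6]
gripper_width: 0.0853
grip_force: 0.0
```

```bash
python3 -c "
from h import *
for n in ('scene','side'):
    c=capture(n);save(n+'9',c['img']);np.savez(n+'0.npz',W=cloud(c),img=c['img'])
a=cv2.imread('pics/scene9.png')[100:300,80:480];b=cv2.imread('pics/side9.png')[110:390,160:420]
cv2.imwrite('pics/end.png',np.vstack([cv2.resize(a,(560,280)),cv2.resize(b,(560,300))]))
"; python3 ortho.py; python3 st.py
```

```text
scene
1865 zmax 0.093 top mean [ 0.135 -0.547  0.089] lo [ 0.1   -0.669  0.012] hi [ 0.229 -0.451  0.097] rect [ 164. -560.] [129. 218.] 0.0
161 zmax 0.018 top mean [0.11  0.002 0.014] lo [ 0.1   -0.066  0.012] hi [0.124 0.069 0.019] rect [112.   2.] [ 23. 135.] 0.5
1453 zmax 0.096 top mean [ 0.462 -0.431  0.094] lo [ 0.392 -0.471  0.012] hi [ 0.503 -0.389  0.099] rect [ 450. -432.] [106.  82.] 8.2
1321 zmax 0.084 top mean [ 0.455 -0.199  0.081] lo [ 0.403 -0.243  0.012] hi [ 0.501 -0.075  0.086] rect [ 452. -161.] [ 90. 167.] 3.2
2765 zmax 0.139 top mean [0.483 0.161 0.138] lo [0.427 0.037 0.012] hi [0.535 0.289 0.149] rect [479. 163.] [ 91. 246.] 6.4
370 zmax 0.098 top mean [ 0.451 -0.117  0.093] lo [ 0.436 -0.137  0.012] hi [ 0.471 -0.1    0.101] rect [ 453. -119.] [36. 36.] 79.5
1228 zmax 0.055 top mean [0.525 0.415 0.053] lo [0.479 0.372 0.012] hi [0.567 0.458 0.058] rect [524. 416.] [84. 87.] 43.5
side
270 zmax 0.016 top mean [ 0.109 -0.002  0.014] lo [ 0.1   -0.071  0.012] hi [0.122 0.067 0.018] rect [111.  -2.] [138.  22.] 90.0
2488 zmax 0.096 top mean [ 0.46  -0.434  0.093] 
[... 300 characters left out ...]
0.284 0.147] rect [478. 162.] [ 88. 251.] 6.6
455 zmax 0.097 top mean [ 0.45  -0.122  0.092] lo [ 0.43  -0.14   0.013] hi [ 0.467 -0.103  0.1  ] rect [ 448. -121.] [37. 34.] 31.7
404 zmax 0.088 top mean [0.485 0.082 0.084] lo [0.466 0.063 0.012] hi [0.506 0.099 0.09 ] rect [485.  80.] [34. 40.] 69.3
599 zmax 0.055 top mean [0.52  0.412 0.052] lo [0.478 0.368 0.012] hi [0.564 0.458 0.056] rect [520. 413.] [86. 86.] 41.8
58 zmax 0.028 top mean [ 0.489 -0.111  0.024] lo [ 0.486 -0.129  0.012] hi [ 0.494 -0.088  0.029] rect [ 490. -109.] [ 7. 41.] 1.3
31.35 [0.4594 0.1824 0.2403] yaw y 6.12 zdir [ 0.001  0.    -1.   ] 0.08571674539663966 0.0 [ 0.5 -0.6 -0.5] [ 0.28  0.24  1.78 -0.    1.12  0.18]
```

View pics/end.png

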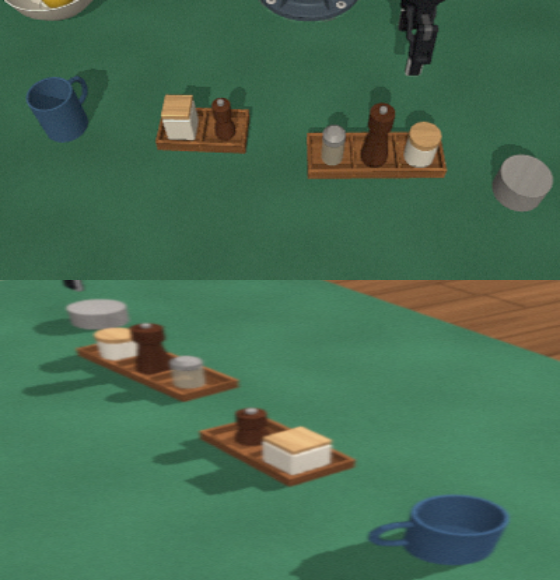

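All five things stand upright in their compartments at the right heights. The mug and tin have not moved, and the hand is clear. Handing in.

```bash
python3 -c "
from plant import job
print(job.job_done())"
```

```text
the job is handed in; nothing more can be done
None
```

I handed the job in with both caddies filled as asked. All five things stood upright in their compartments in the last camera check, and the mug and tin had not moved. The result of the judging was not shown.

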